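# Find and release the latched key of the lamp warm-up unit

## Robot

A 7-joint arm with a two-finger parallel gripper is mounted at the origin on a cart in front of the work surface, level with it; the furniture and walls round the work are solid. World frame = base frame: x ahead of the robot, y to its left, z up, the work surface at z = 0. Lengths are in m, angles in rad, forces in N, time in s.
With the tool pointing down it reaches from about 0.4 to 0.85 m from the base axis. Payload 10.4 kg.
Tool frame: the origin (TCP) lies midway between the tips of the shut fingers; the grasp point (between the pads) lies 19 mm behind it; z points along the fingers, x is the direction in which the jaws open and shut, and the axes are right-handed (so a half turn about z gives the same grasp; the last joint's range is limited). The gripper opens to 85 mm and grips with 20 to 120 N. Pads are 22 mm wide; open, the fingers measure 114 mm over their backs; the gripper's body (76 mm by 85 mm) begins 54 mm behind the grasp point. The pads swing forward as they close: fully open they stand 13 mm farther back than shut.
Start: joints at [1.306, 0.332, -0.065, 1.46, 0.022, 1.35, -0.088], TCP at [0.15, -0.607, 0.193] pointing down, gripper open.
Joint ranges: [-2.6, 2.6], [-0.5, 2.12], [-1.47, 1.34], [0.16, 2.42], [-1.27, 4.41], [0.06, 2.06], [-2.6, 2.6]. Speed limits (rad/s): [2.22, 2.22, 2.79, 2.79, 3.14, 3.14, 3.14].

## Interface

Orientations are given as a unit quaternion [x, y, z, w].
In Python, from workcell import manip, cams gives the robot as it stands.
- The arm moves only by the tool move_arm, never from a script. Its argument "moves" is a list of rows, each a list of 7 numbers: the turn, a rotation vector about the tool's x, y, z in degrees, then the shift along the tool's x, y, z in m, then the finger opening in m, from 0 to 0.0854. A call has 1 to 10 rows; each row is the pose to reach, as a shift and turn from the pose commanded when the call began, along the tool's axes at that moment; what a row does not reach only later rows make up. A row lasts 1/10 s, in which the tool goes at most 50 mm and 8.59 degrees, less where a joint would pass 70% of its speed; a pose out of reach is approached as far as the arm can. A call with a gripper value outside its range is refused whole. The fingers move at their own pace and stop on an object; "grip_force" is the grip in N (left out, the last holds). Time passes only in rows, so rows that repeat a pose let the fingers close. It gives the time, the measured TCP pose, the force and the opening at its end, in the units of the state.
- manip.get_obs(): the state, without advancing time (a new reading comes with each control period).
- cams.camera(name): name is "scene" or "top" or "wrist"; returns the picture (400x640x3 uint8, red, green, blue); there is no depth.
- cams.camera_params(name): a dict with "fx", "fy", "cx", "cy" (pixels), "xyz" and "rotation" of the camera in the world. Camera axes: x right, y up, looking along -z (the intrinsics and any distortion apply to the point x, -y, -z); pixel columns grow to the right and rows downward; lengths in m; the calibration is good to about 2 mm. A picture is of the moment at which its call begins: read the wrist's pose just before it. camera_params takes no time and is no camera call; for the wrist camera it gives the pose at the moment of the call.
- manip.hand_in(): hands the job in, once; it reports no verdict.
The state is a dict: "clock": time; "joint_pos": joint angles; "joint_velocities": joint speeds; "tau": joint torques, N m; "position": TCP position; "ee_rot": TCP orientation; "ft_force": force on the tool from outside, world axes, zero at the start; "torque": the same for the moment, N m; "grip_width": opening from 0.0 (shut) to 1.0 (fully open).
Only numpy, scipy, OpenCV 4.12 (cv2) and the standard library are available. Lean on these libraries where they do the work, as an engineer would, in place of code of your own. Each camera call takes 0.05 s, during which the arm holds its last target. There are 200 camera calls.

## Task

One of the four push-push keys on the lamp warm-up unit has been left latched in, so its lamp is still live; it must be off before the lamps are changed. Check the row by feel: tap each of the four keys lightly in turn, from the left end to the right, without pushing any of the raised keys in; then press the one that sits low, once, all the way in and let it spring up, so that all four stand up. Do it with the fingertips only, pick nothing up, and leave the lamps and the things beside the unit where they are.

Things in the scene. Friction and masses are not known exactly. Their poses are not given: they have to be found in the camera images.
- lamp_unit: Lamp warm-up unit: beige bench instrument 220 mm deep (x), 202 mm wide (y), fixed. Origin: centre of its underside on the worktop; x to its back, y to its left, z up. At its front edge a console 55 mm deep with a flat dark top 61 mm high bears four identical ivory push-push keys in a row, at x -82.5 mm, y +69, +23, -23, -69 mm. Behind them four lamps lie in beds, up to 76 mm high.
- key_place_1 (a point): Place of the leftmost key: centre of the key's top as it is when the key stands up, 71 mm above the worktop (10 mm above the console). The point is fixed to the unit and does not follow the key. The key's top is flat and level, 20 mm (x) by 25 mm (y). Exactly one of the four keys is latched at the start; nothing listed tells which: it must be felt or seen.
- key_place_2 (a point): The same point for the second key from the left. Each key moves straight down by itself: a full press latches it with its top about 3.5 mm below the standing height; the next full press frees it, and it springs up in under 0.5 s once let go. To switch, a press must go at least 6.5 mm below the standing height; the firm stop is at 6.8 mm. Shorter presses have no lasting effect.
- key_place_3 (a point): The same point for the third key from the left. Spring of each key: it starts to move at about 2 N when standing, needs about 3.5 N to move on from the latched height and 4.5 N at full travel; a press at 30 mm/s meets 1 N more, and a hard knock more still. A touch of 1 to 2 N moves neither a standing nor a latched key.
- key_place_4 (a point): The same point for the rightmost (fourth) key. The places are 46 mm apart. Where the rules speak of cap_a to cap_d they mean the four key caps, which stand at the four places in an order that changes each time.
- lamp_p: A hollow-cathode lamp, a rod 37 mm thick and 151 mm long, lying loose in one of the four beds behind the keys, its top about 76 mm above the worktop; only to be left where it is. Its origin is the underside at mid-length.
- lamp_q: A hollow-cathode lamp, a rod 37 mm thick and 151 mm long, lying loose in one of the four beds behind the keys, its top about 76 mm above the worktop; only to be left where it is. Its origin is the underside at mid-length.
- lamp_r: A hollow-cathode lamp, a rod 37 mm thick and 151 mm long, lying loose in one of the four beds behind the keys, its top about 76 mm above the worktop; only to be left where it is. Its origin is the underside at mid-length.
- lamp_s: A hollow-cathode lamp, a rod 37 mm thick and 151 mm long, lying loose in one of the four beds behind the keys, its top about 76 mm above the worktop; only to be left where it is. Its origin is the underside at mid-length.
- tube_case: A flat dark case with a clear lid, 60 x 92 x 21 mm, lying on the worktop left of the unit; origin at the centre of its underside. To be left alone.
- dropper_bottle: A small brown bottle with a black cap, 30 mm across and 75 mm tall, standing right of the unit; origin at the centre of its underside. To be left alone.
- vial_8: A small screw-cap vial, 20 mm across and 48 mm tall, standing right of the unit; origin at the centre of its underside. To be left alone.

How it is judged:
On the way, in this order (a step that is already met when the one before it is completed fails the run):
1. the key at place 1 is tapped (((horizontal distance between cap_a and key_place_1 below 0.01 m and contact force between the fingers and cap_a above 0.3 N) or (horizontal distance between cap_b and key_place_1 below 0.01 m and contact force between the fingers and cap_b above 0.3 N) or (horizontal distance between cap_c and key_place_1 below 0.01 m and contact force between the fingers and cap_c above 0.3 N) or (horizontal distance between cap_d and key_place_1 below 0.01 m and contact force between the fingers and cap_d above 0.3 N))).
2. the key at place 2 is tapped (((horizontal distance between cap_a and key_place_2 below 0.01 m and contact force between the fingers and cap_a above 0.3 N) or (horizontal distance between cap_b and key_place_2 below 0.01 m and contact force between the fingers and cap_b above 0.3 N) or (horizontal distance between cap_c and key_place_2 below 0.01 m and contact force between the fingers and cap_c above 0.3 N) or (horizontal distance between cap_d and key_place_2 below 0.01 m and contact force between the fingers and cap_d above 0.3 N))).
3. the key at place 3 is tapped (((horizontal distance between cap_a and key_place_3 below 0.01 m and contact force between the fingers and cap_a above 0.3 N) or (horizontal distance between cap_b and key_place_3 below 0.01 m and contact force between the fingers and cap_b above 0.3 N) or (horizontal distance between cap_c and key_place_3 below 0.01 m and contact force between the fingers and cap_c above 0.3 N) or (horizontal distance between cap_d and key_place_3 below 0.01 m and contact force between the fingers and cap_d above 0.3 N))).
4. the key at place 4 is tapped (((horizontal distance between cap_a and key_place_4 below 0.01 m and contact force between the fingers and cap_a above 0.3 N) or (horizontal distance between cap_b and key_place_4 below 0.01 m and contact force between the fingers and cap_b above 0.3 N) or (horizontal distance between cap_c and key_place_4 below 0.01 m and contact force between the fingers and cap_c above 0.3 N) or (horizontal distance between cap_d and key_place_4 below 0.01 m and contact force between the fingers and cap_d above 0.3 N))).
5. the latched key is pressed right in (cap_c is the cap of the latched key, wherever it stands) (z of cap_c in the frame of lamp_unit below 0.0575 m and contact force between the fingers and cap_c above 0.5 N).
At the end, for the whole second after the job is handed in: All four keys stand up, each within 1 mm of its full height. On the way each key was touched by the fingers (over 0.3 N) in turn from left to right, and after that the latched key was pressed with the fingers more than 5.5 mm below the standing height (z of each of cap_a, cap_b, cap_c, cap_d in the frame of lamp_unit above 0.062 m).
It fails at once if a key that stood up is pushed in by 5 mm or more (z of any of cap_a, cap_b, cap_d in the frame of lamp_unit below 0.058 m).
It fails at once if a lamp is shifted or lifted by more than 10 mm (distance of any of lamp_p, lamp_q, lamp_r, lamp_s from where it was at the start of the episode above 0.01 m).
It fails at once if a thing beside the unit is shifted or lifted by more than 15 mm (distance of any of tube_case, dropper_bottle, vial_8 from where it was at the start of the episode above 0.015 m).
It also fails if it takes over 48 s, if anything falls off the work surface, if the arm or the gripper's body presses on something with over 40 N, if the wrist force passes 120 N, or if a joint passes its speed limit or range.

## Working session

There is one attempt and no reset: what is moved stays moved. The work goes in short steps, Python scripts to look and compute and a tool call to move; the robot and the scene stay as the last step left them, time stands still between calls to the robot, and variables do not carry over. Pictures are saved under pics/ and viewed, about 8 in all and at most 12, crops included, and the job is handed in when it is done.

Besides the shell and the picture viewer there is one more tool, called after ">>>" as a command line: name --pt "numbers of a row" for each row, then --argument value for the rest. move_arm: Moves the arm, as the interface text tells. Its arguments: {"type":"object","properties":{"moves":{"type":"array","items":{"type":"array","items":{"type":"number"}}},"grip_force":{"type":"number"}},"required":["moves"]}

```bash
ls; mkdir -p pics
python3 - <<'E'
from workcell import manip, cams
import cv2
o=manip.get_obs();print({k:o[k] for k in('clock','position','ee_rot','ft_force','grip_width')})
for n in('scene','top'):
    print(n,cams.camera_params(n)); cv2.imwrite(f'pics/{n}0.png',cams.camera(n)[:,:,::-1])
E
```

```text
pics
{'clock': 0.0, 'position': array([ 0.14953636, -0.60640738,  0.19240012]), 'ee_rot': array([ 7.87237442e-01, -6.16649569e-01, -5.84833275e-04, -4.20719154e-04]), 'ft_force': array([ 0.2329276 , -0.68072146,  0.65968642]), 'grip_width': 1.0030181120717008}
scene {'fx': 509.23799604627897, 'fy': 509.23799604627897, 'cx': 313.9734671081083, 'cy': 196.09056846562666, 'xyz': array([-0.05147681,  0.56069686,  0.64198321]), 'rotation': array([-0.21169745,  0.34565099,  0.79275977, -0.45523788])}
top {'fx': 406.35073630094894, 'fy': 406.35073630094894, 'cx': 323.8406252835665, 'cy': 205.69706804329823, 'xyz': array([0.40477589, 0.28306663, 0.92005256]), 'rotation': array([-0.03492381,  0.06261985,  0.70618604, -0.70438651])}
```

View pics/top0.png

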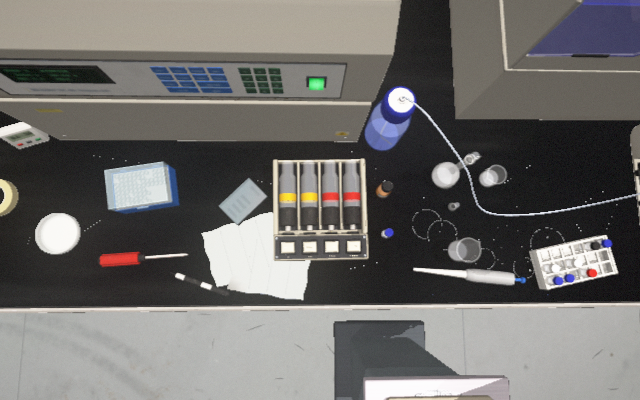

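View pics/scene0.png

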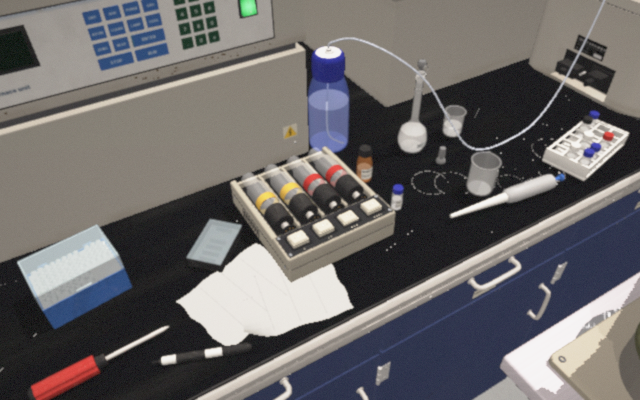

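The top view shows the unit with its four keys at about (288,247), (310,247), (332,247) and (353,247). In the scene view they are at about (298,240), (323,228), (348,219) and (373,209). Next I locate them precisely.

```bash
cat > h.py <<'E'
import numpy as np, cv2
from scipy.spatial.transform import Rotation as R
from workcell import manip, cams
def ray(p,uv):
    d=R.from_quat(p['rotation']).apply([(uv[0]-p['cx'])/p['fx'],-(uv[1]-p['cy'])/p['fy'],-1]); return np.array(p['xyz']),d
def onplane(p,uv,z):
    c,d=ray(p,uv); return c+d*(z-c[2])/d[2]
def tri(rs):
    A=np.zeros((3,3));b=np.zeros(3)
    for c,d in rs:
        d=d/np.linalg.norm(d);P=np.eye(3)-np.outer(d,d);A+=P;b+=P@c
    return np.linalg.solve(A,b)
def keys(img,roi,th):
    x0,y0,x1,y1=roi; g=img[y0:y1,x0:x1].min(2)
    n,l,s,c=cv2.connectedComponentsWithStats((g>th).astype(np.uint8))
    return [(round(c[i][0]+x0,2),round(c[i][1]+y0,2),int(s[i][4])) for i in range(1,n) if s[i][4]>30]
E
python3 - <<'E'
from h import *
for n,roi,z in(('top',(277,237,364,257),.071),('scene',(283,196,390,252),.071)):
    im=cv2.imread(f'pics/{n}0.png');p=cams.camera_params(n)
    for th in (150,180,200,215):
        ks=keys(im,roi,th);print(n,th,ks)
        if len(ks)==4:
            for k in sorted(ks): print('  ',onplane(p,k,z).round(4))
    x0,y0,x1,y1=roi; cv2.imwrite(f'pics/c_{n}.png',cv2.resize(im[y0-10:y1+12,x0-10:x1+10],None,fx=6,fy=6,interpolation=2))
E
python3 -c "
import cv2,numpy as np
a=cv2.imread('pics/c_top.png');b=cv2.imread('pics/c_scene.png')
w=max(a.shape[1],b.shape[1]);f=lambda i:cv2.copyMakeBorder(i,0,0,0,w-i.shape[1],0)
c=np.vstack([f(a),f(b)]);s=min(1,800/c.shape[1],600/c.shape[0]);cv2.imwrite('pics/c.png',cv2.resize(c,None,fx=s,fy=s))"
```

```text
top 150 [(np.float64(287.05), np.float64(247.06), 143), (np.float64(309.45), np.float64(246.5), 131), (np.float64(331.16), np.float64(246.36), 132), (np.float64(353.05), np.float64(245.53), 131)]
   [0.4361 0.3262 0.071 ]
   [0.4371 0.2798 0.071 ]
   [0.4372 0.2346 0.071 ]
   [0.4388 0.1888 0.071 ]
top 180 [(np.float64(287.1), np.float64(246.92), 117), (np.float64(309.5), np.float64(246.5), 120), (np.float64(331.39), np.float64(246.3), 121), (np.float64(353.6), np.float64(245.66), 116)]
   [0.4364 0.3261 0.071 ]
   [0.4371 0.2797 0.071 ]
   [0.4374 0.2341 0.071 ]
   [0.4385 0.1876 0.071 ]
top 200 [(np.float64(309.64), np.float64(246.66), 112), (np.float64(331.48), np.float64(246.25), 118), (np.float64(353.48), np.float64(245.91), 110), (np.float64(287.44), np.float64(246.96), 109)]
   [0.4363 0.3254 0.071 ]
   [0.4368 0.2794 0.071 ]
   [0.4375 0.2339 0.071 ]
   [0.438  0.1879 0.071 ]
top 215 [(np.float64(309.76), np.float64(246.29), 92), (np.float64(331.51), np.float64(246.09), 108), (np.float64(353.48), np.float64(245.64), 98), (np.float64(287.34), np.float64(247.09), 105)]
   [0.43
[... 543 characters left out ...]
4332 0.3269 0.071 ]
   [0.4341 0.281  0.071 ]
   [0.4316 0.237  0.071 ]
   [0.4358 0.1892 0.071 ]
scene 200 [(np.float64(370.8), np.float64(204.06), 108), (np.float64(347.31), np.float64(216.07), 115), (np.float64(322.87), np.float64(225.21), 121), (np.float64(297.39), np.float64(236.48), 130)]
   [0.4345 0.3262 0.071 ]
   [0.4353 0.2803 0.071 ]
   [0.4328 0.2365 0.071 ]
   [0.4367 0.1885 0.071 ]
scene 215 [(np.float64(370.77), np.float64(203.97), 86), (np.float64(347.43), np.float64(215.89), 95), (np.float64(322.96), np.float64(225.07), 102), (np.float64(297.59), np.float64(236.19), 107)]
   [0.4349 0.3257 0.071 ]
   [0.4355 0.2801 0.071 ]
   [0.4331 0.2361 0.071 ]
   [0.437  0.1884 0.071 ]
```

View pics/c.png

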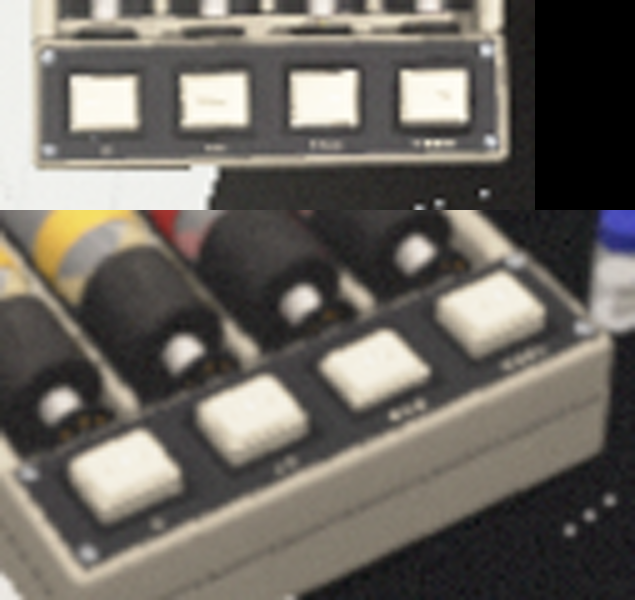

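Key 3 looks low in the scene view: it shows less side wall and its top lands off the row line. The keys are at about (0.436,0.326), (0.437,0.280), (0.4375,0.234) and (0.438,0.188). I'm moving towards the unit by way of a point in front, shutting the fingers and aligning the tool.

>>> move_arm --pt "0 0 13 -0.32 -0.39 -0.01 0" --pt "0 0 13 -0.32 -0.39 -0.01 0" --pt "0 0 13 -0.32 -0.39 -0.01 0" --pt "0 0 13 -0.32 -0.39 -0.01 0" --pt "0 0 13 -0.32 -0.39 -0.01 0" --pt "0 0 13 -0.32 -0.39 -0.01 0" --pt "0 0 13 -0.32 -0.39 -0.01 0" --pt "0 0 13 -0.32 -0.39 -0.01 0" --pt "0 0 13 -0.32 -0.39 -0.01 0" --pt "0 0 13 -0.32 -0.39 -0.01 0"

```text
clock: 1.1
position: [0.4496, -0.2046, 0.2031]
ee_rot: [0.712, -0.702, 0.0, 0.0]
ft_force: [-0.2, -1.1, 0.5]
grip_width: 0.003
```

>>> move_arm --pt "0 0 0 -0.53 0.006 0 0" --pt "0 0 0 -0.53 0.006 0 0" --pt "0 0 0 -0.53 0.006 0 0" --pt "0 0 0 -0.53 0.006 0 0" --pt "0 0 0 -0.53 0.006 0 0" --pt "0 0 0 -0.53 0.006 0 0" --pt "0 0 0 -0.53 0.006 0 0" --pt "0 0 0 -0.53 0.006 0 0" --pt "0 0 0 -0.53 0.006 0 0" --pt "0 0 0 -0.53 0.006 0 0"

```text
clock: 2.1
position: [0.4356, 0.295, 0.2031]
ee_rot: [0.712, -0.702, 0.0, -0.0]
ft_force: [0.8, -0.9, 1.0]
grip_width: 0.0
```

>>> move_arm --pt "0 0 0 -0.03 0 0.03 0" --pt "0 0 0 -0.03 0 0.07 0" --pt "0 0 0 -0.03 0 0.1 0" --pt "0 0 0 -0.03 0 0.1 0" --pt "0 0 0 -0.03 0 0.1 0"

```text
clock: 2.6
position: [0.4354, 0.3234, 0.1037]
ee_rot: [0.712, -0.702, -0.0, 0.0]
ft_force: [0.1, 0.5, 0.2]
grip_width: 0.002
```

Run:
```python
from h import *
o=manip.get_obs();print(o['position'],o['ft_force'])
a=cams.camera('top')[:,:,::-1][195:275,255:385];b=cams.camera('scene')[:,:,::-1][140:280,230:410]
print(manip.get_obs()['ft_force'])
cv2.imwrite('pics/d.png',np.hstack([cv2.resize(a,(400,246)),cv2.resize(b,(316,246))]))
```

```text
[0.43537356 0.32343309 0.10368171] [0.09308431 0.47098224 0.17097564]
[-0.19663737  0.14696864  0.51262939]
```

View pics/d.png

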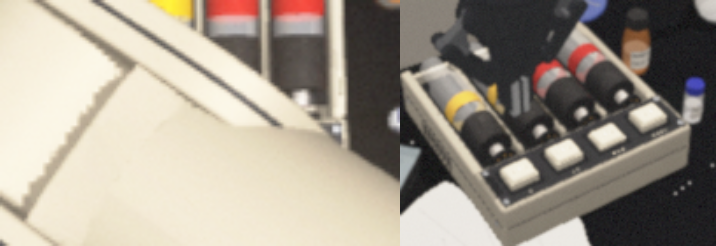

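Run:
```python
from h import *
p=cams.camera_params('scene')
def proj(X):
    q=R.from_quat(p['rotation']).inv().apply(np.array(X)-p['xyz']);return p['cx']-p['fx']*q[0]/q[2],p['cy']+p['fy']*q[1]/q[2]
print(proj([.4354,.3234,.1037]),proj([.4364,.3256,.071]))
print(proj([.4254,.3234,.1037]),proj([.4364,.3096,.1037]))
im=cams.camera('scene')[:,:,::-1];cv2.imwrite('pics/e.png',cv2.resize(im[160:260,250:400],None,fx=5,fy=5,interpolation=2))
```

```text
(np.float64(297.83821630848405), np.float64(220.36575931417113)) (np.float64(297.1697260444585), np.float64(235.54191464858997))
(np.float64(301.04024944361475), np.float64(224.45147527699373)) (np.float64(305.5706451570462), np.float64(216.6370585502999))
```

View pics/e.png

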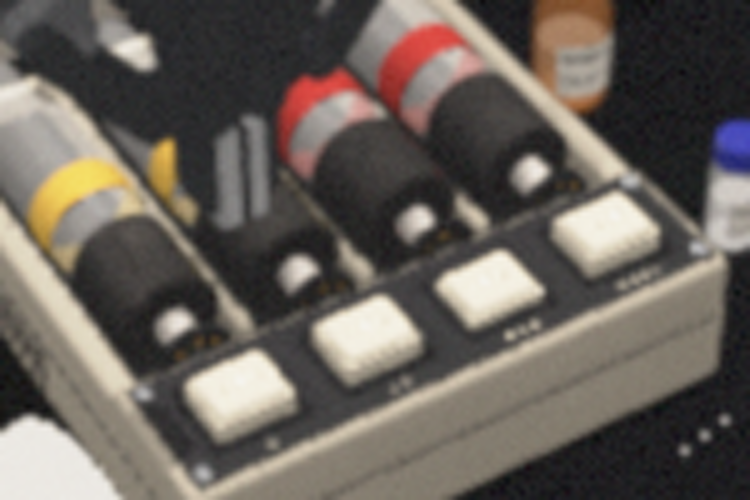

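Run:
```python
from h import *
a=cv2.imread('pics/scene0.png').astype(float);b=np.mean([cams.camera('scene')[:,:,::-1].astype(float) for _ in range(4)],0)
d=np.abs(cv2.GaussianBlur(a-b,(3,3),0)).max(2)
c=np.clip((b/255)**.45*255,0,255)
s=np.s_[160:250,260:360]
m=np.repeat(np.clip(d*6,0,255)[...,None],3,2)
cv2.imwrite('pics/f.png',cv2.resize(np.hstack([c[s],m[s]]).astype(np.uint8),None,fx=4,fy=4,interpolation=2))
```

```text
(no output)
```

View pics/f.png

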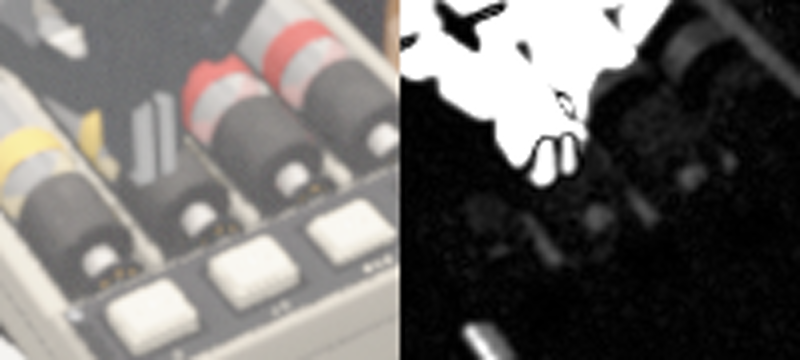

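Run:
```python
from h import *
p=cams.camera_params('scene')
for uv in((296,206),(300,204)):
  for z in(.1037,.12,.135): print(uv,onplane(p,uv,z).round(4))
w=cams.camera_params('wrist');print(w)
im=cams.camera('wrist')[:,:,::-1];cv2.imwrite('pics/g.png',im)
```

```text
(296, 206) [0.4645 0.3109 0.1037]
(296, 206) [0.4488 0.3185 0.12  ]
(296, 206) [0.4345 0.3254 0.135 ]
(300, 204) [0.4653 0.3035 0.1037]
(300, 204) [0.4496 0.3112 0.12  ]
(300, 204) [0.4352 0.3184 0.135 ]
{'fx': 288.00963360007626, 'fy': 288.00963360007626, 'cx': 317.18787236671193, 'cy': 198.68333212841225, 'xyz': array([0.52005576, 0.3230844 , 0.28507614]), 'rotation': array([-0.11681703,  0.11496492, -0.6922953 ,  0.70275463])}
```

View pics/g.png

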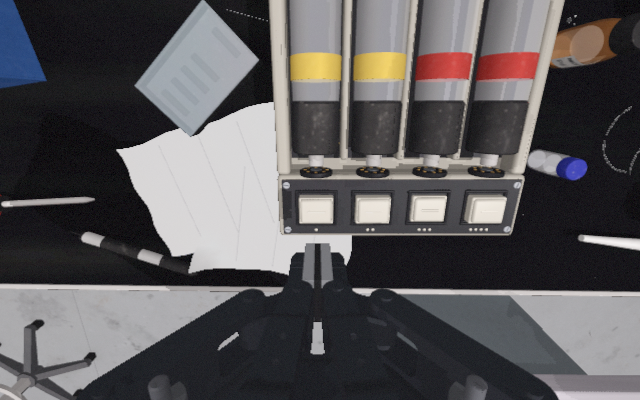

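Run:
```python
from h import *
w=cams.camera_params('wrist')
im=cams.camera('wrist')[:,:,::-1]
for k in sorted(keys(im,(295,190,510,226),150)): print(k,onplane(w,k,.071).round(4))
def proj(p,X):
    q=R.from_quat(p['rotation']).inv().apply(np.array(X)-p['xyz']);return p['cx']-p['fx']*q[0]/q[2],p['cy']+p['fy']*q[1]/q[2]
for z in (.1037,.12,.135): print(z,proj(w,[.4354,.3234,z]))
# tip centre: wrist ray + scene ray
a=ray(w,(317,244));b=ray(cams.camera_params('scene'),(297,205.5));t=tri([a,b]);print(t)
```

```text
(np.float64(315.88), np.float64(209.58), 859) [0.4377 0.3228 0.071 ]
(np.float64(372.62), np.float64(209.43), 882) [0.4385 0.2777 0.071 ]
(np.float64(428.13), np.float64(207.95), 837) [0.4404 0.2338 0.071 ]
(np.float64(486.97), np.float64(209.43), 888) [0.4398 0.1868 0.071 ]
0.1037 (np.float64(314.75837962976533), np.float64(229.67972671318591))
0.12 (np.float64(314.56204847082984), np.float64(240.5783723349189))
0.135 (np.float64(314.3497358782803), np.float64(252.3641720000112))
[0.43867059 0.32181733 0.13081817]
```

The wrist view shows the keys at rows of about 209, columns 316/373/429/487, and the fingertips at about (317,244). Triangulating wrist and scene rays puts the visible tip about 27 mm above the reported TCP. I won't trust z, so I'll go down gently and rely on force.

>>> move_arm --pt "0 0 0 -0.001 -0.002 0.01 0" --pt "0 0 0 -0.001 -0.002 0.02 0" --pt "0 0 0 -0.001 -0.002 0.028 0" --pt "0 0 0 -0.001 -0.002 0.028 0" --pt "0 0 0 -0.001 -0.002 0.028 0"

```text
clock: 3.55
position: [0.4371, 0.3245, 0.0748]
ee_rot: [0.712, -0.702, -0.0, 0.0]
ft_force: [-0.2, -0.7, 0.7]
grip_width: 0.003
```

Run:
```python
from h import *
a=cams.camera('wrist')[150:290,240:400,::-1];b=cams.camera('scene')[:,:,::-1][170:270,250:370]
b=np.clip((b/255.)**.5*255,0,255).astype(np.uint8)
cv2.imwrite('pics/i.png',np.hstack([cv2.resize(a,(400,350)),cv2.resize(b,(400,350))]))
print(manip.get_obs()['ft_force'])
```

```text
[-0.3612429  -0.18423668 -0.33234367]
```

View pics/i.png

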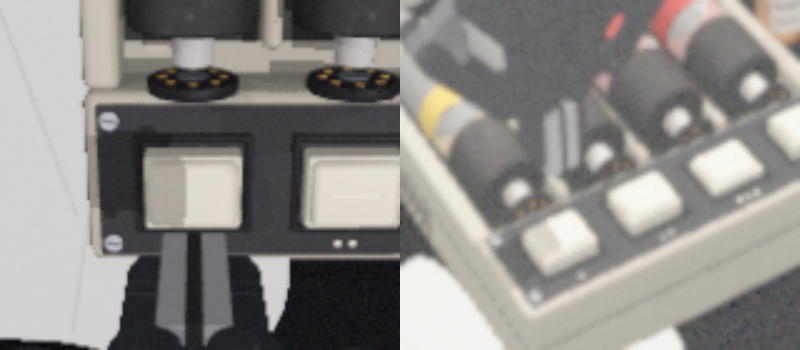

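The tips are centred on key 1 in the wrist crop at column ~195, with their shadow on the cap. The scene view still shows a gap of about 27 mm.

>>> move_arm --pt "0 0 0 0 0 0.006 0" --pt "0 0 0 0 0 0.012 0" --pt "0 0 0 0 0 0.017 0" --pt "0 0 0 0 0 0.02 0" --pt "0 0 0 0 0 0.02 0" --pt "0 0 0 0 0 0.02 0"

```text
clock: 4.25
position: [0.4374, 0.3245, 0.0551]
ee_rot: [0.712, -0.702, 0.0, 0.0]
ft_force: [-1.2, 0.2, 0.5]
grip_width: -0.001
```

>>> move_arm --pt "0 0 0 0 0 0.001 0" --pt "0 0 0 0 0 0.002 0" --pt "0 0 0 0 0 0.002 0"

```text
clock: 4.55
position: [0.4374, 0.3244, 0.053]
ee_rot: [0.712, -0.702, 0.0, 0.0]
ft_force: [0.1, 0.2, -1.0]
grip_width: -0.005
```

>>> move_arm --pt "0 0 0 0 0 0.001 0" --pt "0 0 0 0 0 0.002 0" --pt "0 0 0 0 0 0.002 0"

```text
clock: 4.85
position: [0.4374, 0.3243, 0.0509]
ee_rot: [0.712, -0.702, 0.0, 0.0]
ft_force: [0.1, 0.0, 0.8]
grip_width: -0.001
```

```bash
cat > f.py <<'E'
from h import *
import sys
z=[];n=int(sys.argv[1]) if len(sys.argv)>1 else 5
for _ in range(n): cams.camera('scene'); z.append(manip.get_obs()['ft_force'][2])
o=manip.get_obs();print(o['clock'],o['position'].round(4),np.round(z,2),'mean',np.mean(z).round(2))
E
python3 f.py
```

```text
5.1 [0.4374 0.3244 0.0511] [-0.04 -0.07 -0.42  0.41  1.07] mean 0.19
```

>>> move_arm --pt "0 0 0 0 0 0.001 0" --pt "0 0 0 0 0 0.001 0"

```text
clock: 5.3
position: [0.4373, 0.3244, 0.05]
ee_rot: [0.712, -0.702, 0.0, 0.0]
ft_force: [1.1, 0.6, 0.3]
grip_width: 0.0
```

>>> move_arm --pt "0 0 0 0 0 0.001 0" --pt "0 0 0 0 0 0.001 0"

```text
clock: 5.5
position: [0.4373, 0.3244, 0.0489]
ee_rot: [0.712, -0.702, 0.0, 0.0]
ft_force: [0.1, -0.8, -0.1]
grip_width: -0.002
```

>>> move_arm --pt "0 0 0 0 0 0.001 0" --pt "0 0 0 0 0 0.001 0"

```text
clock: 5.7
position: [0.4373, 0.3244, 0.0479]
ee_rot: [0.712, -0.702, -0.0, 0.0]
ft_force: [0.7, 0.1, 0.1]
grip_width: 0.001
```

>>> move_arm --pt "0 0 0 0 0 0.001 0" --pt "0 0 0 0 0 0.001 0"

```text
clock: 5.9
position: [0.4373, 0.3243, 0.047]
ee_rot: [0.712, -0.702, 0.0, 0.0]
ft_force: [0.1, 0.2, 0.2]
grip_width: -0.002
```

```bash
python3 f.py
```

```text
6.15 [0.4374 0.3244 0.0471] [-0.61 -0.62 -0.62 -0.25  0.51] mean -0.32
```

>>> move_arm --pt "0 0 0 0 0 0.001 0" --pt "0 0 0 0 0 0.001 0"

```text
clock: 6.35
position: [0.4374, 0.3244, 0.046]
ee_rot: [0.712, -0.702, 0.0, 0.0]
ft_force: [-0.6, -0.5, -0.4]
grip_width: -0.002
```

>>> move_arm --pt "0 0 0 0 0 0.001 0" --pt "0 0 0 0 0 0.001 0"

```text
clock: 6.55
position: [0.4373, 0.3243, 0.0449]
ee_rot: [0.712, -0.702, 0.0, 0.0]
ft_force: [0.3, 0.1, 0.1]
grip_width: 0.005
```

```bash
python3 f.py 6
```

```text
6.85 [0.4374 0.3244 0.0451] [-1.28 -0.04  0.14 -0.42 -0.43  1.03] mean -0.17
```

>>> move_arm --pt "0 0 0 0 0 0.001 0" --pt "0 0 0 0 0 0.001 0"

```text
clock: 7.05
position: [0.4373, 0.3244, 0.0439]
ee_rot: [0.712, -0.702, 0.0, 0.0]
ft_force: [-0.6, 0.3, 0.3]
grip_width: 0.002
```

```bash
python3 f.py 4
```

```text
7.25 [0.4374 0.3244 0.0441] [-0.17 -0.65 -0.25  0.42] mean -0.16
```

>>> move_arm --pt "0 0 0 0 0 0.001 0" --pt "0 0 0 0 0 0.001 0"

```text
clock: 7.45
position: [0.4373, 0.3244, 0.0429]
ee_rot: [0.712, -0.702, 0.0, 0.0]
ft_force: [-0.3, 0.8, 0.3]
grip_width: 0.002
```

```bash
python3 f.py 4
```

```text
7.65 [0.4374 0.3244 0.0431] [-0.32  0.15  0.93  0.6 ] mean 0.34
```

>>> move_arm --pt "0 0 0 0 0 0.001 0" --pt "0 0 0 0 0 0.001 0"

```text
clock: 7.85
position: [0.4373, 0.3243, 0.0419]
ee_rot: [0.712, -0.702, 0.0, 0.0]
ft_force: [0.1, 0.7, 0.1]
grip_width: 0.002
```

```bash
python3 f.py 5
python3 - <<'E'
from h import *
b=cams.camera('scene')[:,:,::-1][200:260,270:350]
b=np.clip((b/255.)**.5*255,0,255).astype(np.uint8)
a=cams.camera('wrist')[180:260,270:370,::-1]
cv2.imwrite('pics/j.png',np.hstack([cv2.resize(a,(400,320),interpolation=2),cv2.resize(b,(400,320),interpolation=2)]))
E
```

```text
8.1 [0.4374 0.3244 0.0421] [ 0.78 -0.53 -0.02 -0.19 -0.82] mean -0.15
```

View pics/j.png

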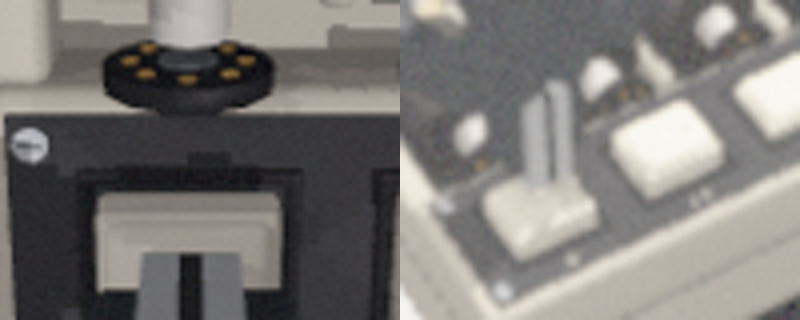

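The tips are over the middle of cap 1 and almost touching it. I'll continue in 0.7 mm steps.

>>> move_arm --pt "0 0 0 0 0 0.0007 0" --pt "0 0 0 0 0 0.0007 0"

```text
clock: 8.4
position: [0.4374, 0.3244, 0.0413]
ee_rot: [0.712, -0.702, 0.0, 0.0]
ft_force: [-0.6, 0.6, 0.1]
grip_width: -0.003
```

```bash
python3 f.py 4
```

```text
8.6 [0.4374 0.3244 0.0414] [-0.45 -0.06 -0.33 -0.34] mean -0.3
```

>>> move_arm --pt "0 0 0 0 0 0.0007 0" --pt "0 0 0 0 0 0.0007 0"

```text
clock: 8.8
position: [0.4374, 0.3244, 0.0406]
ee_rot: [0.712, -0.702, 0.0, 0.0]
ft_force: [0.4, -0.7, 0.5]
grip_width: -0.001
```

```bash
python3 f.py 4
```

```text
9.0 [0.4374 0.3244 0.0407] [-0.27  0.65 -0.07 -0.6 ] mean -0.07
```

>>> move_arm --pt "0 0 0 0 0 0.0007 0" --pt "0 0 0 0 0 0.0007 0"

```text
clock: 9.2
position: [0.4373, 0.3244, 0.0399]
ee_rot: [0.712, -0.702, 0.0, 0.0]
ft_force: [0.2, -0.2, -0.2]
grip_width: -0.001
```

```bash
python3 f.py 4
```

```text
9.4 [0.4374 0.3244 0.04  ] [-0.04 -0.08 -0.25  0.18] mean -0.05
```

>>> move_arm --pt "0 0 0 0 0 0.0007 0" --pt "0 0 0 0 0 0.0007 0"

```text
clock: 9.6
position: [0.4373, 0.3244, 0.0392]
ee_rot: [0.712, -0.702, 0.0, 0.0]
ft_force: [0.4, 0.2, -0.2]
grip_width: 0.0
```

```bash
python3 f.py 4
```

```text
9.8 [0.4374 0.3244 0.0393] [ 0.01  0.67  0.4  -0.62] mean 0.11
```

>>> move_arm --pt "0 0 0 0 0 0.0007 0" --pt "0 0 0 0 0 0.0007 0"

```text
clock: 10.0
position: [0.4374, 0.3244, 0.0385]
ee_rot: [0.712, -0.702, 0.0, 0.0]
ft_force: [0.8, 0.4, -0.2]
grip_width: -0.004
```

```bash
python3 f.py 4
```

```text
10.2 [0.4374 0.3244 0.0386] [-1.06 -0.46  0.03 -0.1 ] mean -0.4
```

>>> move_arm --pt "0 0 0 0 0 0.0007 0" --pt "0 0 0 0 0 0.0007 0"

```text
clock: 10.4
position: [0.4374, 0.3244, 0.0378]
ee_rot: [0.712, -0.702, 0.0, 0.0]
ft_force: [0.6, -1.1, 0.6]
grip_width: 0.001
```

```bash
python3 f.py 4
python3 - <<'E'
from h import *
b=np.mean([cams.camera('scene')[:,:,::-1][200:260,270:350] for _ in range(3)],0)
b=np.clip((b/255.)**.5*255,0,255).astype(np.uint8)
cv2.imwrite('pics/k.png',cv2.resize(b,(800,600),interpolation=2))
E
```

```text
10.6 [0.4374 0.3244 0.0379] [ 0.06 -0.19  0.14 -0.42] mean -0.1
```

View pics/k.png

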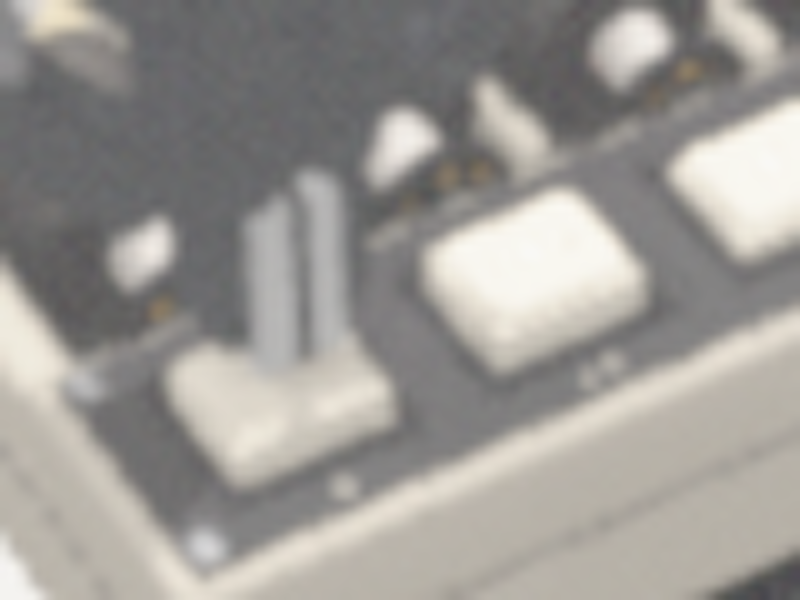

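Run:
```python
from h import *
c,d=ray(cams.camera_params('scene'),(298,236.7))
for x in (.4264,.430,.4374):
    print(x,(c+d*(x-c[0])/d[0]).round(4))
w=cams.camera_params('wrist');im=cams.camera('wrist')
g=im[195:262,300:336].astype(int).min(2); print(g[:, [8,12,18,24,28]].T)
for y in (.43,.4374,.4484):
    q=R.from_quat(w['rotation']).inv().apply(np.array([y,.3244,.071])-w['xyz']);print(y,w['cx']-w['fx']*q[0]/q[2],w['cy']+w['fy']*q[1]/q[2])
```

```text
0.4264 [0.4264 0.3291 0.0795]
0.43 [0.43   0.3274 0.0752]
0.4374 [0.4374 0.3238 0.0665]
[[ 27  25  20  20  29  35  25  19  17  25  31  32  35  35  35  31  45  53
   55  54  52  55  54  55  57  54  57  57  50  38  23  26  31  28  31  34
   91 115 117 116 118 129 138 134 132 135 140 141 113 106 109 108 109 110
  111 107 108 109 109 109 111 109 109 109 109 110 109]
 [ 55  57  52  64  45  26  24  25  22  25  36  38  40  35  36  34  41  46
   54  54  55  53  57  55  55  56  54  58  53  42  22  22  20  23  28  35
   89 116 116 119 117 129 140 133 132 137 138 142 114 108 109 111 109 110
  110 109 110 109 108 107 109 110 107 109 109 110 108]
 [ 52  49  53  67  57  32  42  50  31  27  47  51  50  45  45  39  36  48
   50  52  53  50  52  54  53  56  54  56  55  44  25  19  23  26  28  33
   92 113 118 118 117 129 140 134 131 138 142 145  74  21  28  19  25  24
   25  28  28  24  28  25  27  23  26  26  27  27  25]
 [ 25  44  42  20  14  19  13  22  18  21  53  55  46  42  41  34  37  49
   52  51  56  55  55  52  55  55  41  35  39  36  20  22  25  21  29  29
   91 113 115 117 114 128 141 134 132 138 142 142 114 108 109 107 107 109
  111 109 107 107 109 109 109 109 106 108 106 106 108]
 [ 17  12  16  20  31  52  48  27  22  41  46  41  37  40  20 118  74  51
   51  53  56  55  57  54  54  60  37  35  36  34  26  25  26  23  32  33
   91 115 116 119 115 129 141 135 135 138 145 143 113 107 108 108 110 109
  107 109 110 107 108 108 109 108 109 108 110 108 110]]
0.43 314.1617269598502 264.5304849051215
0.4374 314.3150875522016 253.4239681811374
0.4484 314.551376706138 236.31168790330057
```

Combining both views with a 22 mm tip, the tip is still about 8 mm above the cap. That fits the zero force. I'll go down 4 mm, then in small steps.

>>> move_arm --pt "0 0 0 0 0 0.001 0" --pt "0 0 0 0 0 0.002 0" --pt "0 0 0 0 0 0.003 0" --pt "0 0 0 0 0 0.003 0"

```text
clock: 11.2
position: [0.4373, 0.3244, 0.0347]
ee_rot: [0.712, -0.702, 0.0, 0.0]
ft_force: [-0.1, 0.2, 0.6]
grip_width: -0.003
```

```bash
python3 f.py 3
```

```text
11.35 [0.4374 0.3244 0.0349] [-0.13  0.13 -0.13] mean -0.05
```

>>> move_arm --pt "0 0 0 0 0 0.001 0" --pt "0 0 0 0 0 0.001 0"

```text
clock: 11.55
position: [0.4373, 0.3244, 0.0338]
ee_rot: [0.712, -0.702, 0.0, 0.0]
ft_force: [0.1, -0.5, -0.5]
grip_width: 0.0
```

```bash
python3 f.py 3
```

```text
11.7 [0.4374 0.3244 0.0339] [-0.97  0.27 -0.24] mean -0.31
```

>>> move_arm --pt "0 0 0 0 0 0.001 0" --pt "0 0 0 0 0 0.001 0"

```text
clock: 11.9
position: [0.4375, 0.3245, 0.033]
ee_rot: [0.712, -0.702, 0.0, -0.0]
ft_force: [-0.5, -0.3, 1.2]
grip_width: 0.0
```

```bash
python3 f.py 3
```

```text
12.05 [0.4375 0.3245 0.033 ] [1.85 1.76 2.53] mean 2.04
```

Contact on key 1 at reported z of about 0.033, with about 2 N. The tap is done. I lift, shift 46 mm and approach key 2 to just above that height.

>>> move_arm --pt "0 0 0 0 0 -0.01 0" --pt "0 0 0 0.02 0 -0.01 0" --pt "0 0 0 0.046 0 -0.01 0" --pt "0 0 0 0.046 0 -0.01 0" --pt "0 0 0 0.046 0 -0.005 0" --pt "0 0 0 0.046 0 -0.002 0" --pt "0 0 0 0.046 0 -0.001 0" --pt "0 0 0 0.046 0 -0.001 0"

```text
clock: 12.85
position: [0.4377, 0.2791, 0.0336]
ee_rot: [0.713, -0.701, -0.0, 0.0]
ft_force: [0.1, 0.7, -0.4]
grip_width: 0.0
```

```bash
python3 f.py 3
```

```text
13.0 [0.438  0.2788 0.0339] [ 0.46  0.21 -0.39] mean 0.1
```

>>> move_arm --pt "0 0 0 0 0 0.0005 0" --pt "0 0 0 0 0 0.0009 0" --pt "0 0 0 0 0 0.0009 0"

```text
clock: 13.3
position: [0.4381, 0.2785, 0.0331]
ee_rot: [0.712, -0.702, 0.0, -0.0]
ft_force: [-0.4, -0.3, 1.2]
grip_width: -0.001
```

```bash
python3 f.py 4
```

```text
13.5 [0.4381 0.2785 0.0331] [1.05 1.45 1.72 1.21] mean 1.36
```

Key 2 is standing: contact at z 0.0331 with 1.4 N. Next is key 3, which I expect to be about 3.5 mm lower.

>>> move_arm --pt "0 0 0 0 0 -0.01 0" --pt "0 0 0 0.02 0 -0.01 0" --pt "0 0 0 0.046 0 -0.01 0" --pt "0 0 0 0.046 0 -0.01 0" --pt "0 0 0 0.046 0 -0.005 0" --pt "0 0 0 0.046 0 -0.002 0" --pt "0 0 0 0.046 0 0.0002 0" --pt "0 0 0 0.046 0 0.0002 0"

```text
clock: 14.3
position: [0.4383, 0.2331, 0.0324]
ee_rot: [0.713, -0.701, -0.0, 0.0]
ft_force: [0.4, 0.2, 0.2]
grip_width: 0.002
```

```bash
python3 f.py 3
```

```text
14.45 [0.4386 0.2328 0.0328] [-0.03  0.47 -0.37] mean 0.02
```

No contact at the standing height, so key 3 is low. I continue down, stopping at the first touch.

>>> move_arm --pt "0 0 0 0 0 0.001 0" --pt "0 0 0 0 0 0.002 0" --pt "0 0 0 0 0 0.0022 0" --pt "0 0 0 0 0 0.0022 0"

```text
clock: 14.85
position: [0.4387, 0.2324, 0.0306]
ee_rot: [0.712, -0.702, 0.0, 0.0]
ft_force: [-0.9, -0.3, -1.2]
grip_width: 0.002
```

```bash
python3 f.py 3
```

```text
15.0 [0.4388 0.2324 0.0306] [-0.88  0.54 -0.18] mean -0.17
```

>>> move_arm --pt "0 0 0 0 0 0.0005 0" --pt "0 0 0 0 0 0.001 0" --pt "0 0 0 0 0 0.001 0"

```text
clock: 15.3
position: [0.4387, 0.2324, 0.0296]
ee_rot: [0.712, -0.702, 0.0, 0.0]
ft_force: [0.3, 1.0, 0.4]
grip_width: -0.0
```

```bash
python3 f.py 4
```

```text
15.5 [0.4387 0.2324 0.0296] [-0.13 -0.12  0.23 -0.99] mean -0.25
```

>>> move_arm --pt "0 0 0 0 0 0.0004 0" --pt "0 0 0 0 0 0.0007 0" --pt "0 0 0 0 0 0.0007 0"

```text
clock: 15.8
position: [0.4388, 0.2324, 0.029]
ee_rot: [0.712, -0.702, 0.0, -0.0]
ft_force: [-1.6, -0.2, 3.5]
grip_width: -0.003
```

```bash
python3 f.py 5
```

```text
16.05 [0.4388 0.2325 0.0289] [3.27 4.34 3.23 3.87 3.24] mean 3.59
```

Key 3 touched at z 0.029, about 4 mm low, so it is the latched one. Now key 4.

>>> move_arm --pt "0 0 0 0 0 -0.015 0" --pt "0 0 0 0.02 0 -0.015 0" --pt "0 0 0 0.046 0 -0.015 0" --pt "0 0 0 0.046 0 -0.015 0" --pt "0 0 0 0.046 0 -0.01 0" --pt "0 0 0 0.046 0 -0.007 0" --pt "0 0 0 0.046 0 -0.006 0" --pt "0 0 0 0.046 0 -0.006 0"

```text
clock: 16.85
position: [0.4391, 0.1871, 0.0347]
ee_rot: [0.713, -0.701, -0.0, 0.0]
ft_force: [-0.1, 0.1, -0.1]
grip_width: 0.002
```

```bash
python3 f.py 3
```

```text
17.0 [0.4394 0.1868 0.0349] [ 0.05  0.6  -0.15] mean 0.17
```

>>> move_arm --pt "0 0 0 0 0 0.0005 0" --pt "0 0 0 0 0 0.001 0" --pt "0 0 0 0 0 0.001 0"

```text
clock: 17.3
position: [0.4394, 0.1864, 0.0338]
ee_rot: [0.712, -0.702, 0.0, 0.0]
ft_force: [0.7, 0.6, -0.0]
grip_width: -0.0
```

```bash
python3 f.py 4
```

```text
17.5 [0.4395 0.1864 0.0339] [0.43 0.02 0.07 0.59] mean 0.27
```

>>> move_arm --pt "0 0 0 0 0 0.0004 0" --pt "0 0 0 0 0 0.0008 0" --pt "0 0 0 0 0 0.0008 0"

```text
clock: 17.8
position: [0.4395, 0.1864, 0.0331]
ee_rot: [0.712, -0.702, 0.0, 0.0]
ft_force: [-0.8, 0.2, -0.1]
grip_width: -0.003
```

```bash
python3 f.py 6
```

```text
18.1 [0.4395 0.1864 0.0331] [ 0.31  0.38  0.28 -0.16  0.12  0.41] mean 0.22
```

>>> move_arm --pt "0 0 0 0 0 0.0003 0" --pt "0 0 0 0 0 0.0005 0" --pt "0 0 0 0 0 0.0005 0"

```text
clock: 18.4
position: [0.4395, 0.1865, 0.0326]
ee_rot: [0.712, -0.702, 0.0, -0.0]
ft_force: [-1.3, -0.5, 3.0]
grip_width: 0.007
```

```bash
python3 f.py 6
```

```text
18.7 [0.4395 0.1864 0.0326] [2.51 2.08 2.02 1.98 1.65 0.8 ] mean 1.84
```

Key 4 is standing (about 2 N at z 0.0326). Back to key 3 for one full press.

>>> move_arm --pt "0 0 0 0 0 -0.01 0" --pt "0 0 0 -0.02 0 -0.01 0" --pt "0 0 0 -0.046 0 -0.01 0" --pt "0 0 0 -0.046 0 -0.01 0" --pt "0 0 0 -0.046 0 -0.003 0" --pt "0 0 0 -0.046 0 0.001 0" --pt "0 0 0 -0.046 0 0.003 0" --pt "0 0 0 -0.046 0 0.005 0" --pt "0 0 0 -0.046 0 0.006 0" --pt "0 0 0 -0.046 0 0.007 0"

```text
clock: 19.7
position: [0.4392, 0.2319, 0.026]
ee_rot: [0.712, -0.702, 0.0, 0.0]
ft_force: [-3.8, -3.0, 18.4]
grip_width: -0.004
```

```bash
python3 f.py 3
```

```text
19.85 [0.4391 0.2318 0.0262] [11.82 11.67 10.87] mean 11.45
```

It is on the firm stop (11 N, about 6.7 mm down). I release by lifting straight up, then move aside to look.

>>> move_arm --pt "0 0 0 0 0 -0.01 0" --pt "0 0 0 0 0 -0.04 0" --pt "0 0 0 0 0 -0.09 0" --pt "0 0 0 0 0 -0.13 0" --pt "0 0 0 0.05 0 -0.15 0" --pt "0 0 0 0.1 0 -0.15 0" --pt "0 0 0 0.15 0 -0.15 0" --pt "0 0 0 0.2 0 -0.15 0" --pt "0 0 0 0.25 0 -0.15 0" --pt "0 0 0 0.3 0 -0.15 0"

```text
clock: 20.85
position: [0.4427, -0.0662, 0.1762]
ee_rot: [0.712, -0.702, 0.001, -0.0]
ft_force: [0.2, 0.5, 0.8]
grip_width: 0.002
```

Run:
```python
from h import *
p=cams.camera_params('scene')
b=np.mean([cams.camera('scene')[:,:,::-1].astype(float) for _ in range(4)],0).astype(np.uint8)
for im in (cv2.imread('pics/scene0.png'),b):
  for th in(200,215):
    print(th,[onplane(p,k,.071)[:2].round(4).tolist() for k in sorted(keys(im,(283,196,390,252),th))])
c=np.vstack([cv2.resize(i[190:260,275:400],None,fx=4,fy=4,interpolation=2) for i in (cv2.imread('pics/scene0.png'),b)])
cv2.imwrite('pics/l.png',c);print(manip.get_obs()['clock'])
```

```text
200 [[0.4345, 0.3262], [0.4353, 0.2803], [0.4328, 0.2365], [0.4367, 0.1885]]
215 [[0.4349, 0.3257], [0.4355, 0.2801], [0.4331, 0.2361], [0.437, 0.1884]]
200 [[0.4344, 0.3262], [0.4353, 0.2803]]
215 [[0.4349, 0.3257], [0.4355, 0.28]]
21.05
```

View pics/l.png

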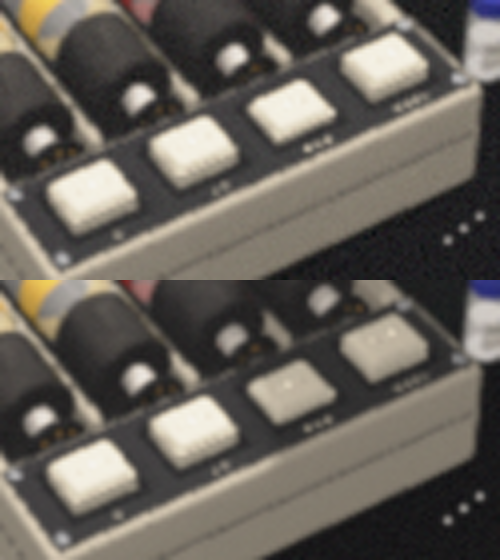

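Bottom half: keys 3 and 4 are in the arm's shadow and key 3 still looks low. I'll measure it with a shadow-tolerant threshold after moving farther away.

>>> move_arm --pt "0 0 0 0.05 0 0 0" --pt "0 0 0 0.1 0 0 0" --pt "0 0 0 0.15 0 0 0" --pt "0 0 0 0.15 0 0 0" --pt "0 0 0 0.15 0 0 0"

```text
clock: 21.55
position: [0.4457, -0.2133, 0.1755]
ee_rot: [0.712, -0.702, -0.0, -0.0]
ft_force: [-0.6, 1.0, -0.4]
grip_width: -0.007
```

Run:
```python
from h import *
p=cams.camera_params('scene')
b=np.mean([cams.camera('scene')[:,:,::-1].astype(float) for _ in range(4)],0).astype(np.uint8)
a=cv2.imread('pics/scene0.png')
for im in (a,b):
  for th in(180,200,215):
    print(th,[onplane(p,k,.071)[:2].round(4).tolist() for k in sorted(keys(im,(283,196,390,252),th))])
for n,(x0,y0,x1,y1) in enumerate([(285,224,311,252),(310,212,336,242),(335,203,361,231),(358,192,386,220)]):
  e=lambda i:cv2.Laplacian(cv2.GaussianBlur(i[y0:y1,x0:x1].min(2),(3,3),0),cv2.CV_32F)
  print(n+1,cv2.phaseCorrelate(e(a),e(b)), cv2.phaseCorrelate(np.float32(a[y0:y1,x0:x1].min(2)),np.float32(b[y0:y1,x0:x1].min(2))))
print(manip.get_obs()['clock'])
```

```text
180 [[0.4332, 0.3269], [0.4341, 0.281], [0.4316, 0.237], [0.4358, 0.1892]]
200 [[0.4345, 0.3262], [0.4353, 0.2803], [0.4328, 0.2365], [0.4367, 0.1885]]
215 [[0.4349, 0.3257], [0.4355, 0.2801], [0.4331, 0.2361], [0.437, 0.1884]]
180 [[0.4333, 0.3268], [0.4342, 0.281], [0.4318, 0.2371], [0.4358, 0.1892]]
200 [[0.4344, 0.3262], [0.4353, 0.2803], [0.4328, 0.2364], [0.4367, 0.1887]]
215 [[0.4348, 0.3258], [0.4355, 0.28], [0.4331, 0.2361], [0.4369, 0.1883]]
1 ((0.5089148670141359, 0.0064145974350928725), 1.0331499753174958) ((0.5236388922369155, -0.04261576462538308), 1.002443253552472)
2 ((0.4815902257936724, 0.1547583355244857), 0.9888310767986156) ((0.5447597208825226, 0.06494122972038419), 1.010831477906969)
3 ((0.5174440378325542, 0.07260996604833458), 0.9841406254120815) ((0.4842467700257629, -0.008683544374031626), 1.0085630587589594)
4 ((-0.01779099725404265, -0.07688007099070049), 1.0072039463784959) ((-0.04960943423406938, 0.02607197816802831), 1.029406993654039)
21.75
```

Key 3's image hasn't moved, so it is still latched and that press was just short of switching. I'll go back and press more firmly.

>>> move_arm --pt "0 0 0 -0.05 0 0 0" --pt "0 0 0 -0.1 0 0 0" --pt "0 0 0 -0.15 0 0 0" --pt "0 0 0 -0.2 0 0 0" --pt "0 0 0 -0.25 0 0 0" --pt "0 0 0 -0.3 0 0 0" --pt "0 0 0 -0.35 0 0 0" --pt "0 0 0 -0.4 0 0 0" --pt "0 0 0 -0.446 0.001 0 0" --pt "0 0 0 -0.446 0.001 0 0"

```text
clock: 22.75
position: [0.435, 0.2397, 0.1762]
ee_rot: [0.716, -0.698, -0.001, -0.001]
ft_force: [-0.3, 0.1, 0.3]
grip_width: -0.001
```

>>> move_arm --pt "0 0 0 0 0 0.04 0" --pt "0 0 0 0 0 0.08 0" --pt "0 0 0 0 0 0.11 0" --pt "0 0 0 0 0 0.13 0" --pt "0 0 0 0 0 0.135 0" --pt "0 0 0 0 0 0.135 0" --pt "0 0 0 0 0 0.135 0"

```text
clock: 23.45
position: [0.4383, 0.2327, 0.0419]
ee_rot: [0.713, -0.702, 0.0, -0.001]
ft_force: [-0.3, 0.9, 0.4]
grip_width: -0.001
```

```bash
python3 f.py 2
python3 - <<'E'
from h import *
w=cams.camera_params('wrist');im=cams.camera('wrist');g=im[...].min(2)
cv2.imwrite('pics/m.png',cv2.resize(im[150:290,220:420,::-1],None,fx=3,fy=3,interpolation=2))
E
```

```text
23.55 [0.4386 0.2325 0.0419] [ 0.22 -0.07] mean 0.07
```

View pics/m.png

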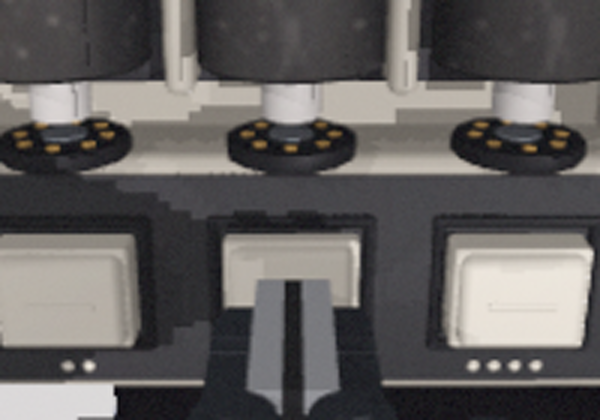

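The tip is centred on key 3 (wrist crop column ~292) and the cap is visibly lower than its neighbours. Pressing firmly.

>>> move_arm --pt "0 0 0 0 0 0.006 0" --pt "0 0 0 0 0 0.011 0" --pt "0 0 0 0 0 0.013 0" --pt "0 0 0 0 0 0.015 0" --pt "0 0 0 0 0 0.017 0" --pt "0 0 0 0 0 0.0185 0" --pt "0 0 0 0 0 0.0185 0" --pt "0 0 0 0 0 0.0185 0"

```text
clock: 24.4
position: [0.4392, 0.2326, 0.0255]
ee_rot: [0.712, -0.702, 0.002, -0.0]
ft_force: [-13.2, -10.3, 50.6]
grip_width: -0.003
```

```bash
python3 f.py 2
```

```text
24.5 [0.4392 0.2326 0.0255] [50.73 49.36] mean 50.04
```

50 N against the stop, z 0.0255. Releasing.

>>> move_arm --pt "0 0 0 0 0 -0.003 0" --pt "0 0 0 0 0 -0.01 0" --pt "0 0 0 0 0 -0.0185 0" --pt "0 0 0 0 0 -0.0185 0" --pt "0 0 0 0 0 -0.0185 0" --pt "0 0 0 0 0 -0.0185 0" --pt "0 0 0 0 0 -0.0185 0" --pt "0 0 0 0 0 -0.0185 0"

```text
clock: 25.3
position: [0.4376, 0.232, 0.0404]
ee_rot: [0.712, -0.702, -0.0, 0.0]
ft_force: [1.0, -0.2, 0.2]
grip_width: 0.002
```

Run:
```python
from h import *
o=manip.get_obs();print(o['clock'],o['position'],o['ft_force'])
im=cams.camera('wrist')[:,:,::-1];a=cv2.imread('pics/m.png');a=cv2.resize(a,(200,140),interpolation=cv2.INTER_AREA);b=im[150:290,220:420]
cv2.imwrite('pics/n.png',b)
# cap edges: columns through key 3 left of fingers / key 2, key 4 for comparison
for n,c in (('k2',25),('k3L',79),('k3R',115),('k4',172)):
    print(n,'before',a[66:120:1,c-2:c+3].min(2).mean(1).astype(int).tolist());print(n,'after ',b[66:120,c-2:c+3].min(2).mean(1).astype(int).tolist())
print('row89 before',a[88:92].min(2).mean(0).astype(int)[60:200].tolist());print('row89 after',b[88:92].min(2).mean(0).astype(int)[60:200].tolist())
```

```text
25.3 [0.43761045 0.23198437 0.04036759] [ 0.98457671 -0.20057868  0.18816699]
k2 before [46, 47, 47, 46, 46, 41, 32, 30, 33, 32, 36, 46, 115, 129, 129, 129, 132, 157, 160, 148, 152, 162, 166, 168, 168, 169, 168, 168, 168, 167, 168, 168, 167, 168, 167, 163, 166, 166, 167, 167, 166, 165, 166, 165, 166, 166, 165, 167, 155, 105, 51, 42, 45, 47]
k2 after  [47, 46, 47, 48, 46, 33, 31, 33, 33, 31, 40, 62, 120, 128, 130, 130, 136, 162, 156, 147, 154, 163, 167, 169, 168, 167, 168, 168, 168, 167, 168, 167, 168, 166, 167, 163, 166, 166, 166, 166, 166, 166, 167, 165, 165, 165, 165, 165, 158, 125, 61, 42, 45, 46]
k3L before [70, 69, 69, 69, 52, 39, 30, 33, 31, 29, 39, 49, 116, 130, 145, 159, 155, 151, 156, 160, 162, 168, 168, 168, 168, 168, 168, 168, 167, 166, 167, 165, 166, 165, 166, 161, 92, 36, 32, 33, 34, 32, 32, 33, 34, 33, 40, 39, 36, 35, 34, 47, 37, 33]
k3L after  [68, 69, 70, 69, 69, 52, 40, 42, 30, 29, 43, 67, 148, 156, 149, 151, 155, 164, 167, 168, 169, 168, 168, 169, 169, 168, 168, 168, 167, 167, 167, 166, 166, 166, 166, 166, 90, 34, 34, 33, 36, 33, 33, 35, 34, 34, 38, 39, 33, 35, 32, 
[... 1680 characters left out ...]
, 214, 207, 200, 171, 74, 49, 58]
row89 after [46, 45, 46, 45, 46, 45, 46, 42, 38, 32, 29, 29, 35, 66, 126, 163, 159, 166, 167, 170, 170, 169, 169, 169, 168, 168, 168, 168, 164, 155, 154, 154, 155, 154, 154, 154, 155, 155, 154, 155, 154, 154, 154, 154, 154, 154, 154, 154, 154, 153, 154, 154, 153, 151, 146, 160, 188, 181, 158, 40, 36, 37, 41, 48, 53, 69, 68, 69, 69, 70, 72, 71, 69, 69, 71, 70, 72, 72, 74, 72, 74, 73, 66, 45, 41, 46, 45, 42, 91, 126, 141, 174, 187, 166, 175, 190, 204, 211, 213, 214, 214, 214, 215, 215, 215, 216, 214, 209, 210, 209, 208, 208, 208, 209, 209, 208, 209, 209, 208, 209, 210, 212, 212, 213, 215, 215, 214, 214, 214, 214, 215, 214, 215, 215, 209, 202, 184, 104, 44, 55]
```

>>> move_arm --pt "0 0 0 0 0 -0.05 0" --pt "0 0 0 0 0 -0.1 0" --pt "0 0 0 0.05 0 -0.13 0" --pt "0 0 0 0.1 0 -0.13 0" --pt "0 0 0 0.15 0 -0.13 0" --pt "0 0 0 0.2 0 -0.13 0" --pt "0 0 0 0.25 0 -0.13 0" --pt "0 0 0 0.3 0 -0.13 0" --pt "0 0 0 0.35 0 -0.13 0" --pt "0 0 0 0.4 0 -0.13 0"

```text
clock: 26.35
position: [0.4432, -0.1628, 0.1708]
ee_rot: [0.712, -0.702, 0.0, 0.0]
ft_force: [1.9, 0.4, -0.4]
grip_width: -0.003
```

```bash
cat > s.py <<'E'
from h import *
p=cams.camera_params('scene')
b=np.mean([cams.camera('scene')[:,:,::-1].astype(float) for _ in range(3)],0).astype(np.uint8)
a=cv2.imread('pics/scene0.png')
for im in (a,b):
  for th in(180,200,215):
    print(th,[onplane(p,k,.071)[:2].round(4).tolist()+[k[2]] for k in sorted(keys(im,(283,196,390,252),th))])
t=cams.camera('top')[:,:,::-1]
print('top',[onplane(cams.camera_params('top'),k,.071)[:2].round(4).tolist()+[k[2]] for k in sorted(keys(t,(277,237,364,257),180))])
print(manip.get_obs()['clock']);cv2.imwrite('pics/z.png',b)
E
python3 s.py
```

```text
180 [[0.4332, 0.3269, 166], [0.4341, 0.281, 156], [0.4316, 0.237, 145], [0.4358, 0.1892, 133]]
200 [[0.4345, 0.3262, 130], [0.4353, 0.2803, 121], [0.4328, 0.2365, 115], [0.4367, 0.1885, 108]]
215 [[0.4349, 0.3257, 107], [0.4355, 0.2801, 102], [0.4331, 0.2361, 95], [0.437, 0.1884, 86]]
180 [[0.4333, 0.3269, 165], [0.4342, 0.281, 153], [0.4296, 0.2389, 135], [0.4358, 0.1892, 133]]
200 [[0.4344, 0.3262, 131], [0.4353, 0.2804, 122], [0.4303, 0.2382, 111], [0.4367, 0.1886, 105]]
215 [[0.4348, 0.3257, 108], [0.4355, 0.28, 101], [0.4305, 0.2384, 87], [0.4369, 0.1883, 85]]
top [[0.4364, 0.3261, 117], [0.437, 0.2796, 119], [0.4373, 0.2341, 116], [0.4384, 0.1876, 115]]
26.55
```

Key 3 now sits about 3 mm lower than its latched height. It has not come up after the hard press. I'll press again moderately and release slowly while reading the force.

>>> move_arm --pt "0 0 0 -0.05 0 0 0" --pt "0 0 0 -0.1 0 0 0" --pt "0 0 0 -0.15 0 0 0" --pt "0 0 0 -0.2 0 0 0" --pt "0 0 0 -0.25 0 0 0" --pt "0 0 0 -0.3 0 0 0" --pt "0 0 0 -0.35 0 0 0" --pt "0 0 0 -0.395 0 0.03 0" --pt "0 0 0 -0.395 0 0.08 0" --pt "0 0 0 -0.395 0 0.12 0"

```text
clock: 27.55
position: [0.4362, 0.2376, 0.0492]
ee_rot: [0.714, -0.7, -0.0, -0.001]
ft_force: [0.6, -2.0, -0.1]
grip_width: -0.001
```

```bash
python3 f.py 2; python3 -c "
from h import *
b=cams.camera('scene')[:,:,::-1];p=cams.camera_params('scene')
print([k for k in sorted(keys(b,(283,196,390,252),120))])"
```

```text
27.65 [0.4333 0.234  0.0463] [-6.13  1.  ] mean -2.56
[(np.float64(297.32), np.float64(238.4), 228), (np.float64(309.15), np.float64(213.58), 33), (np.float64(322.62), np.float64(227.23), 219), (np.float64(332.78), np.float64(203.66), 32), (np.float64(347.72), np.float64(216.18), 190), (np.float64(352.39), np.float64(230.98), 300), (np.float64(370.67), np.float64(205.66), 218)]
```

>>> move_arm --pt "0 0 0 0 0 0 0" --pt "0 0 0 0 0 0.004 0" --pt "0 0 0 0 0 0.008 0" --pt "0 0 0 0 0 0.008 0"

```text
clock: 28.1
position: [0.4382, 0.234, 0.043]
ee_rot: [0.712, -0.702, 0.0, -0.0]
ft_force: [0.0, 0.2, -0.2]
grip_width: -0.001
```

```bash
python3 f.py 2
```

```text
28.2 [0.438  0.2342 0.043 ] [ 0.25 -0.07] mean 0.09
```

>>> move_arm --pt "0 0 0 0 0 0.005 0" --pt "0 0 0 0 0 0.01 0" --pt "0 0 0 0 0 0.013 0" --pt "0 0 0 0 0 0.0145 0" --pt "0 0 0 0 0 0.0145 0"

```text
clock: 28.7
position: [0.4375, 0.2343, 0.0278]
ee_rot: [0.712, -0.702, -0.0, 0.0]
ft_force: [-0.5, 0.4, 0.3]
grip_width: 0.001
```

```bash
python3 f.py 2
```

```text
28.8 [0.4377 0.2344 0.0281] [-0.09 -0.02] mean -0.06
```

>>> move_arm --pt "0 0 0 0 0 0.0015 0" --pt "0 0 0 0 0 0.0025 0" --pt "0 0 0 0 0 0.0025 0"

```text
clock: 29.1
position: [0.4381, 0.2345, 0.0262]
ee_rot: [0.712, -0.702, 0.0, -0.0]
ft_force: [-1.9, -0.9, 8.4]
grip_width: -0.002
```

```bash
python3 f.py 2
```

```text
29.2 [0.4381 0.2345 0.0262] [8.33 7.44] mean 7.89
```

The key was down near its full travel: no contact at 0.028, then 8 N at 0.0262. Now a slow release.

>>> move_arm --pt "0 0 0 0 0 -0.001 0" --pt "0 0 0 0 0 -0.001 0"

```text
clock: 29.4
position: [0.4378, 0.2343, 0.0267]
ee_rot: [0.712, -0.702, 0.0, -0.0]
ft_force: [-1.2, 0.4, 0.5]
grip_width: -0.004
```

```bash
python3 f.py 3
```

```text
29.55 [0.4377 0.2342 0.0265] [ 0.06  0.15 -0.16] mean 0.02
```

>>> move_arm --pt "0 0 0 0 0 -0.001 0" --pt "0 0 0 0 0 -0.001 0"

```text
clock: 29.75
position: [0.4378, 0.2343, 0.0276]
ee_rot: [0.712, -0.702, 0.0, -0.0]
ft_force: [0.3, 0.5, 0.1]
grip_width: -0.002
```

```bash
python3 f.py 3
```

```text
29.9 [0.4377 0.2343 0.0276] [ 0.04 -0.68  0.04] mean -0.2
```

The key stays down near 0.0263 without pushing back, so something is holding it at full depth. I'll try another press at about 20 N, then rise to 0.030 and feel whether it follows.

>>> move_arm --pt "0 0 0 0 0 0.001 0" --pt "0 0 0 0 0 0.0023 0" --pt "0 0 0 0 0 0.0023 0" --pt "0 0 0 0 0 -0.001 0" --pt "0 0 0 0 0 -0.0025 0" --pt "0 0 0 0 0 -0.0025 0" --pt "0 0 0 0 0 -0.0025 0"

```text
clock: 30.6
position: [0.4377, 0.2342, 0.03]
ee_rot: [0.712, -0.702, 0.0, 0.0]
ft_force: [-0.5, -0.3, -0.1]
grip_width: 0.004
```

```bash
python3 f.py 3
python3 - <<'E'
from h import *
o=manip.get_obs();print(o['ft_force'],o['torque'],o['ee_rot'])
a=cv2.imread('pics/scene0.png');z=cv2.imread('pics/z.png');b=cams.camera('scene')[:,:,::-1]
# column profiles through key 3, left part and right part
for c in (338,342,352,356): 
  for i in (a,z,b): print(c,i[200:235,c-1:c+2].min(2).mean(1).astype(int).tolist())
E
```

```text
30.75 [0.4377 0.2342 0.0299] [ 1.11 -0.21  0.08] mean 0.33
[ 0.55469921 -0.2710154   0.07838657] [ 0.03978369 -0.01729529  0.03119601] [ 7.12351966e-01 -7.01822388e-01 -1.86741947e-05  1.10884895e-04]
338 [35, 36, 41, 48, 51, 42, 38, 39, 43, 58, 75, 76, 66, 68, 97, 140, 172, 171, 147, 111, 80, 62, 54, 60, 65, 66, 64, 65, 62, 59, 59, 61, 66, 67, 69]
338 [35, 36, 39, 50, 54, 45, 39, 37, 40, 58, 74, 74, 66, 63, 57, 71, 130, 178, 171, 128, 90, 67, 57, 60, 63, 65, 65, 62, 63, 61, 59, 61, 64, 66, 68]
338 [43, 43, 43, 41, 39, 43, 44, 41, 43, 41, 41, 44, 52, 54, 50, 53, 91, 127, 132, 106, 78, 57, 45, 45, 46, 46, 44, 44, 43, 47, 51, 62, 63, 65, 67]
342 [135, 143, 129, 105, 69, 41, 34, 37, 53, 64, 66, 62, 85, 146, 206, 223, 225, 223, 218, 207, 189, 170, 151, 129, 94, 72, 61, 61, 63, 67, 67, 64, 71, 96, 143]
342 [134, 141, 132, 105, 70, 44, 34, 41, 53, 64, 64, 62, 56, 71, 133, 199, 223, 225, 222, 219, 211, 195, 175, 149, 114, 81, 59, 59, 63, 65, 67, 67, 70, 96, 142]
342 [41, 41, 41, 41, 43, 40, 41, 41, 43, 41, 44, 44, 44, 43, 46, 56, 82, 119, 148, 157, 162, 160, 148, 127, 96, 68, 49, 52, 61, 64
[... 305 characters left out ...]
, 120, 123, 85, 105, 148, 166, 147, 125, 116]
352 [100, 116, 106, 102, 103, 103, 106, 110, 110, 109, 107, 106, 107, 111, 114, 118, 117, 119, 128, 138, 145, 134, 107, 65, 58, 80, 120, 122, 85, 106, 149, 166, 147, 125, 116]
356 [38, 48, 74, 82, 69, 63, 60, 63, 64, 65, 66, 68, 65, 73, 95, 138, 176, 199, 192, 157, 113, 69, 55, 74, 108, 121, 97, 113, 153, 169, 149, 127, 117, 115, 113]
356 [37, 49, 74, 80, 66, 64, 61, 63, 64, 65, 65, 66, 64, 61, 60, 72, 102, 146, 177, 177, 139, 81, 56, 72, 108, 122, 96, 113, 154, 169, 150, 127, 116, 114, 113]
356 [43, 56, 62, 60, 55, 52, 49, 52, 56, 55, 58, 61, 63, 58, 54, 54, 71, 98, 137, 156, 132, 75, 53, 68, 106, 119, 97, 112, 153, 169, 150, 127, 115, 114, 114]
```

Still down. I'll try one brisk, firm press with an immediate release, then feel at 0.031.

>>> move_arm --pt "0 0 0 0 0 0.004 0" --pt "0 0 0 0 0 0.0062 0" --pt "0 0 0 0 0 -0.014 0" --pt "0 0 0 0 0 -0.014 0" --pt "0 0 0 0 0 -0.014 0" --pt "0 0 0 0 0 -0.01 0" --pt "0 0 0 0 0 -0.004 0" --pt "0 0 0 0 0 -0.0022 0" --pt "0 0 0 0 0 -0.0022 0"

```text
clock: 31.7
position: [0.4372, 0.2341, 0.0315]
ee_rot: [0.712, -0.702, -0.0, 0.001]
ft_force: [0.2, -0.3, 0.0]
grip_width: -0.001
```

```bash
python3 f.py 4
```

```text
31.9 [0.4378 0.2344 0.0324] [ 0.06  0.12 -0.41  0.21] mean -0.0
```

>>> move_arm --pt "0 0 0 0 0 0.001 0" --pt "0 0 0 0 0 0.001 0"

```text
clock: 32.1
position: [0.4378, 0.2342, 0.0313]
ee_rot: [0.712, -0.702, 0.0, -0.0]
ft_force: [-0.7, -0.7, -0.3]
grip_width: -0.002
```

```bash
python3 f.py 2
```

```text
32.2 [0.4378 0.2343 0.0313] [ 0.46 -0.15] mean 0.16
```

>>> move_arm --pt "0 0 0 0 0 0.0015 0" --pt "0 0 0 0 0 0.0028 0" --pt "0 0 0 0 0 0.0028 0"

```text
clock: 32.5
position: [0.4376, 0.2342, 0.0283]
ee_rot: [0.712, -0.702, -0.0, 0.0]
ft_force: [-0.7, -0.1, 0.1]
grip_width: 0.004
```

```bash
python3 f.py 2
```

```text
32.6 [0.4377 0.2343 0.0284] [-1.21 -0.69] mean -0.95
```

It is still held down. The earlier presses all dragged towards -x/-y, so it may be wedged. I'll press lightly while moving towards +x/+y, then release.

>>> move_arm --pt "0 0 0 0.002 0.002 0 0" --pt "0 0 0 0.002 0.002 0.0027 0" --pt "0 0 0 -0.001 -0.001 0.0027 0" --pt "0 0 0 -0.004 -0.004 0.0027 0" --pt "0 0 0 -0.004 -0.004 0 0" --pt "0 0 0 -0.002 -0.002 -0.001 0" --pt "0 0 0 0 0 -0.001 0" --pt "0 0 0 0 0 -0.001 0"

```text
clock: 33.4
position: [0.4374, 0.2337, 0.0293]
ee_rot: [0.712, -0.702, 0.0, 0.0]
ft_force: [0.1, 0.7, 0.7]
grip_width: -0.002
```

```bash
python3 f.py 2
```

```text
33.5 [0.4376 0.234  0.0294] [-0.98 -0.55] mean -0.77
```

>>> move_arm --pt "0 0 0 0 0 -0.015 0.032" --pt "0 0 0 0 0 -0.02 0.032" --pt "0 0 0 0 0 -0.02 0.032" --pt "0 0 0 0 0 -0.02 0.032" --pt "0 0 0 0 0 -0.02 0.032"

```text
clock: 34.0
position: [0.4376, 0.2341, 0.0493]
ee_rot: [0.712, -0.702, 0.0, 0.0]
ft_force: [0.3, -0.6, -0.6]
grip_width: 0.373
```

Run:
```python
from h import *
o=manip.get_obs();print(o['clock'],o['position'].round(4),o['grip_width'])
im=cams.camera('wrist');cv2.imwrite('pics/q.png',im[:,:,::-1]);g=im.min(2).astype(int)
w=cams.camera_params('wrist')
for X in ([.4376,.2340,.0645],[.4476,.2340,.0645],[.4376,.2465,.0645],[.4376,.2215,.0645]):
    q=R.from_quat(w['rotation']).inv().apply(np.array(X)-w['xyz']);print(X,(w['cx']-w['fx']*q[0]/q[2]).round(1),(w['cy']+w['fy']*q[1]/q[2]).round(1))
for r in range(226,276,4): print(r,g[r,250:390:2].tolist())
```

```text
34.0 [0.4376 0.2341 0.0493] 0.37311532867214436
[0.4376, 0.234, 0.0645] 314.8 239.3
[0.4476, 0.234, 0.0645] 315.0 225.0
[0.4376, 0.2465, 0.0645] 295.2 239.0
[0.4376, 0.2215, 0.0645] 334.3 239.6
226 [142, 145, 145, 144, 147, 147, 148, 147, 133, 106, 35, 33, 23, 44, 46, 47, 48, 45, 47, 47, 45, 41, 28, 27, 109, 152, 153, 151, 154, 154, 154, 156, 153, 155, 155, 155, 157, 165, 164, 164, 164, 166, 180, 204, 187, 193, 65, 47, 58, 76, 76, 76, 76, 71, 73, 72, 73, 65, 39, 31, 109, 138, 168, 169, 166, 168, 168, 169, 169, 170]
230 [160, 160, 161, 159, 161, 161, 151, 137, 151, 104, 48, 27, 21, 42, 43, 47, 45, 46, 46, 48, 47, 40, 28, 28, 108, 146, 155, 155, 157, 155, 158, 155, 154, 157, 161, 168, 167, 169, 169, 168, 167, 167, 165, 165, 157, 184, 65, 47, 58, 75, 76, 76, 76, 69, 72, 70, 74, 61, 43, 33, 122, 161, 187, 171, 183, 185, 187, 188, 188, 188]
234 [169, 171, 167, 168, 167, 168, 158, 134, 137, 106, 63, 26, 29, 38, 44, 42, 45, 48, 46, 44, 45, 46, 32, 32, 102, 149, 154, 157, 155, 156, 155, 154, 154, 168, 167, 168, 167, 167, 167, 166, 167, 166, 166, 163, 194, 183, 41, 45, 57, 71, 71, 76, 70, 68,
[... 2536 characters left out ...]
 120, 123, 120, 121, 99, 27, 31, 32, 29, 33, 92, 66, 66, 108, 70, 63]
270 [137, 137, 128, 46, 31, 35, 36, 34, 35, 118, 121, 120, 120, 123, 103, 30, 28, 21, 22, 43, 134, 135, 133, 133, 132, 135, 134, 133, 134, 134, 133, 133, 134, 134, 132, 134, 135, 135, 132, 133, 134, 130, 129, 130, 129, 131, 128, 130, 57, 31, 28, 24, 28, 77, 121, 122, 122, 121, 120, 33, 32, 28, 32, 36, 31, 129, 138, 136, 136, 134]
274 [217, 217, 110, 37, 32, 35, 34, 37, 82, 121, 121, 121, 123, 121, 32, 30, 25, 25, 26, 25, 23, 19, 19, 23, 21, 29, 22, 23, 23, 17, 20, 23, 21, 23, 23, 23, 25, 17, 27, 27, 21, 22, 13, 16, 19, 19, 22, 20, 30, 28, 30, 33, 24, 31, 121, 121, 122, 121, 121, 110, 33, 34, 34, 33, 32, 35, 24, 22, 20, 20]
```

Numerically, the cap spans columns 298–341 and the open fingers straddle it at about 287 and 348. Next I ease the fingers down beside cap 3, grip its edges and draw it up.

>>> move_arm --grip_force 30 --pt "0 0 0 0.001 0 0.012 0.032" --pt "0 0 0 0.001 0 0.02 0.032" --pt "0 0 0 0.001 0 0.023 0.032" --pt "0 0 0 0.001 0 0.025 0.032" --pt "0 0 0 0.001 0 0.025 0.032"

```text
clock: 34.55
position: [0.4375, 0.2334, 0.0242]
ee_rot: [0.712, -0.702, -0.0, 0.0]
ft_force: [0.2, 0.8, 0.1]
grip_width: 0.374
```

```bash
python3 f.py 2
```

```text
34.65 [0.4379 0.2334 0.0246] [0.29 0.51] mean 0.4
```

>>> move_arm --pt "0 0 0 0 0 0.0015 0.032" --pt "0 0 0 0 0 0.0025 0.032" --pt "0 0 0 0 0 0.0025 0.032"

```text
clock: 34.95
position: [0.4377, 0.2332, 0.0219]
ee_rot: [0.712, -0.702, 0.0, 0.0]
ft_force: [0.2, -0.1, -0.3]
grip_width: 0.374
```

```bash
python3 f.py 2
```

```text
35.05 [0.4378 0.2333 0.022 ] [0.51 0.3 ] mean 0.41
```

>>> move_arm --pt "0 0 0 0 0 0.001 0.032" --pt "0 0 0 0 0 0.0015 0.032" --pt "0 0 0 0 0 0.0015 0.032"

```text
clock: 35.35
position: [0.4379, 0.2333, 0.0214]
ee_rot: [0.712, -0.702, 0.0, 0.0]
ft_force: [-5.1, -2.9, 14.1]
grip_width: 0.377
```

```bash
python3 f.py 2
```

```text
35.45 [0.4379 0.2333 0.0214] [14.99 14.13] mean 14.56
```

The tips touched the console at 0.0218. Rising 1 mm, then closing on the cap.

>>> move_arm --grip_force 30 --pt "0 0 0 0 0 -0.0018 0.032" --pt "0 0 0 0 0 -0.0018 0.02" --pt "0 0 0 0 0 -0.0018 0.02" --pt "0 0 0 0 0 -0.0018 0.02" --pt "0 0 0 0 0 -0.0018 0.02"

```text
clock: 35.95
position: [0.438, 0.233, 0.0224]
ee_rot: [0.712, -0.702, 0.0, 0.0]
ft_force: [-0.3, -3.2, 6.1]
grip_width: 0.293
```

```bash
python3 f.py 1; python3 -c "
from workcell import manip;o=manip.get_obs();print(o['grip_width'],o['ft_force'])"
```

```text
36.0 [0.438  0.233  0.0224] [5.84] mean 5.84
0.29181570017232866 [-0.75882577 -2.14218427  5.84416042]
```

Gripping the cap at 24.9 mm. Drawing it up slowly.

>>> move_arm --pt "0 0 0 0 0 -0.001 0.02" --pt "0 0 0 0 0 -0.002 0.02" --pt "0 0 0 0 0 -0.003 0.02"

```text
clock: 36.3
position: [0.4379, 0.2331, 0.0254]
ee_rot: [0.712, -0.702, 0.0, 0.0]
ft_force: [0.6, -3.3, 3.9]
grip_width: 0.293
```

```bash
python3 f.py 1; python3 -c "
from workcell import manip;o=manip.get_obs();print(o['grip_width'],o['ft_force'])"
```

```text
36.35 [0.4379 0.2331 0.0256] [2.72] mean 2.72
0.29485865156550123 [ 0.17892731 -2.83330417  2.71614095]
```

The grip still holds and the key pushes up with a few newtons, so its spring is working and it is following. Continuing.

>>> move_arm --pt "0 0 0 0 0 -0.001 0.02" --pt "0 0 0 0 0 -0.002 0.02" --pt "0 0 0 0 0 -0.003 0.02" --pt "0 0 0 0 0 -0.0035 0.02"

```text
clock: 36.75
position: [0.4379, 0.2331, 0.0289]
ee_rot: [0.712, -0.702, 0.0, 0.0]
ft_force: [2.2, -3.5, 1.5]
grip_width: 0.292
```

```bash
python3 f.py 2; python3 -c "
from workcell import manip;o=manip.get_obs();print(o['grip_width'],o['ft_force'])"
```

```text
36.85 [0.4378 0.2331 0.0289] [2.2  1.62] mean 1.91
0.29755642277941063 [ 2.10412565 -3.49150321  1.61574972]
```

The force is now about 2 N up, as expected at standing height. Opening gently and lifting clear.

>>> move_arm --pt "0 0 0 0 0 0 0.032" --pt "0 0 0 0 0 0 0.032" --pt "0 0 0 0 0 0 0.032" --pt "0 0 0 0 0 -0.03 0.032" --pt "0 0 0 0 0 -0.08 0.032" --pt "0 0 0 0 0 -0.13 0.032" --pt "0 0 0 0.05 0 -0.14 0.032" --pt "0 0 0 0.1 0 -0.14 0.032" --pt "0 0 0 0.15 0 -0.14 0.032" --pt "0 0 0 0.2 0 -0.14 0.032"

```text
clock: 37.85
position: [0.4405, 0.0326, 0.1692]
ee_rot: [0.713, -0.702, 0.001, -0.0]
ft_force: [0.7, -0.5, 0.0]
grip_width: 0.375
```

>>> move_arm --pt "0 0 0 0.05 0 0 0.032" --pt "0 0 0 0.1 0 0 0.032" --pt "0 0 0 0.15 0 0 0.032" --pt "0 0 0 0.2 0 0 0.032"

```text
clock: 38.25
position: [0.4435, -0.1675, 0.169]
ee_rot: [0.713, -0.702, 0.0, 0.0]
ft_force: [1.6, -0.4, 0.3]
grip_width: 0.373
```

```bash
python3 s.py
```

```text
180 [[0.4332, 0.3269, 166], [0.4341, 0.281, 156], [0.4316, 0.237, 145], [0.4358, 0.1892, 133]]
200 [[0.4345, 0.3262, 130], [0.4353, 0.2803, 121], [0.4328, 0.2365, 115], [0.4367, 0.1885, 108]]
215 [[0.4349, 0.3257, 107], [0.4355, 0.2801, 102], [0.4331, 0.2361, 95], [0.437, 0.1884, 86]]
180 [[0.4334, 0.3269, 165], [0.4342, 0.2812, 154], [0.4346, 0.2358, 146], [0.4357, 0.1891, 134]]
200 [[0.4344, 0.3262, 131], [0.4353, 0.2803, 121], [0.4357, 0.2345, 114], [0.4366, 0.1885, 107]]
215 [[0.4349, 0.3257, 107], [0.4355, 0.28, 101], [0.4361, 0.2343, 88], [0.4369, 0.1883, 85]]
top [[0.4365, 0.326, 115], [0.4371, 0.2797, 120], [0.4378, 0.2337, 122], [0.4384, 0.1876, 115]]
38.45
```

Key 3 is now in line with the other three: x 0.4357 against 0.4360 interpolated, y 0.2345 against 0.2344. The other keys are unchanged. Handing in.

```bash
python3 -c "
from workcell import manip;print(manip.hand_in(), manip.get_obs()['clock'])"
```

```text
the job is handed in; nothing more can be done
the job is handed in; nothing more can be done
```

All four keys stood up when I handed in at about 38 s, but freeing key 3 took more than the single clean press you asked for.

**Taps:** I tapped keys 1 to 4 from left to right. Keys 1, 2 and 4 stood up, with contact at about 1.4–2 N. Key 3 was about 4 mm low, so it was the latched one; its tap read about 3.6 N.

**Pressing key 3:**
- **First press:** it reached the firm stop at 11–18 N, but the key came back to its latched height.
- **Second press:** I pressed harder, about 50 N. That was more than needed, and the key then stayed down near full travel. I don't know why.
- **Further presses:** three more lighter or brisker presses did not free it.
- **Freeing it:** I gripped the sides of the cap lightly with the fingertips and drew it up, with its spring helping. That departs from "press once", and gripping the cap goes beyond simply pressing it.

**Last checks:** in the scene view, key 3 lines up with the others to within about 0.5 mm, and keys 1, 2 and 4 have not moved. I did not feel key 3 again afterwards, and I did not re-measure the lamps or the things beside the unit; the arm passed well above them.

**Disagreement:** the visible fingertips sat about 38 mm above the reported TCP, so I worked from contact force rather than the reported height.

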